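Zero the parcel scale and set up the toppled check weight

TASK

Get the parcel scale ready for its morning check: with the pan empty, press the scale's large square zero key until it clicks and let it spring back up; then take the big chrome weight that has toppled over on the revolving tray and stand it upright, knob up, in the middle of the brass pan. Set it down gently: do not drop it onto the pan or press the pan down hard. Leave the two small weights standing on the tray and the other things on the counter where they are.

Things in the scene. Friction and masses are not known exactly. Their poses are not given: they have to be found in the camera images.
- w500_center (a point): Centre of the big chrome knob weight (about 0.5 kg), half-way along its axis: a cylinder 38 mm in diameter with a narrow neck and a 25 mm knob on one end, 66 mm over all. It starts lying on its side, loose, on the tray's mat. x axis: along the weight from base to knob (base face at -33 mm, body up to +13 mm, knob top at +33 mm); upright means x points up.
- tray_center (a point): Centre of the revolving tray, on the top of its rubber mat. The tray is a round wooden platter, 310 mm over all, with a rim that rises 12 mm above the mat. It turns freely about the vertical through this point: the slightest sideways touch on it, or on something that stands on it, spins it.
- platter (a joint): Turn of the revolving tray about the vertical (rad, any value, counter-clockwise from above positive); friction about 0.003 N m, almost no damping.
- w200_center (a point): Centre of the middle chrome knob weight (28 mm in diameter, 49 mm high, 0.2 kg), half-way up; it stands upright on the tray near the rim and is to stay standing there. z axis up.
- w100_center (a point): Centre of the smallest chrome knob weight (22 mm in diameter, 39 mm high, 0.1 kg), half-way up; it stands upright on the tray near the rim and is to stay standing there. z axis up.
- pan_center (a point): Centre of the round brass pan of the scale, on its flat upper face. The flat part is 190 mm across, the lip around it 204 mm across and 4 mm high. z axis up; x axis points from the scale's front console to its rear. The pan rides on a sprung platform and sinks under load.
- pan (a joint): How far the pan is pushed down (m): 0 with the pan empty, stop at 0.014; about 4 N per mm after a first 0.4 N, so about 1.1 mm under the big weight. More than 3 mm counts as dropped on or pressed hard.
- zero_key_top (a point): Centre of the top face of the zero key: a white square key of 26 mm, the only raised one, on the flat top of the low grey console at the scale's front. It stands 12 mm above its black bezel and is pressed straight down. x axis points from the console towards the pan, whose lip is about 90 mm away and 36 mm higher than the key's top.
- zero_key (a joint): How far the zero key is pressed (m): 0 up, full travel 0.005; it clicks at 0.0035. Sprung: it starts to move at 2 N, clicks at about 4 N, is fully down at 5 N, and springs back when let go.
- stamper: Red enamel date stamper, 46 x 72 mm, 116 mm high, standing on the counter behind the tray and the scale; a bystander. Origin at the centre of its underside.
- wax_tin: Squat round tin with a screw lid, 75 mm in diameter, 49 mm high, on the counter to the robot's left; a bystander. Origin at the centre of its underside.
- tape: Grey tape dispenser, 150 x 62 mm, 92 mm high, on the counter to the robot's right; a bystander. Origin at the centre of its underside.
- ink_pad: Flat ink pad tin, 72 x 107 mm, 19 mm high, on the counter to the robot's right, beyond the tape dispenser; a bystander. Origin at the centre of its underside.
Things that resemble listed ones, but are neither listed nor needed, are in the scene too. Leave any green or purple look-alike of the part that bears w500_center alone.

How it is judged (in metres and radians):
On the way, in this order (a step that is already met when the one before it is completed fails the run):
1. the zero key is pressed until it clicks, with the pan empty (value of joint zero_key above 0.0035 m and value of joint pan below 0.0008 m), for 0.05 s.
2. the big weight is lifted clear of the tray (z of w500_center in the frame of tray_center above 0.06 m and value of joint zero_key below 0.0015 m), for 0.1 s.
At the end, for the whole second after the job is handed in: The big weight stands upright, knob up (within 0.1 rad), by itself on the brass pan, its axis within 30 mm of the pan's centre, and the pan carries just its load (sunk 0.6 to 2 mm); the zero key is up again; the two small weights still stand upright on the tray (angle between w500_center's own x axis and vertical below 0.1 rad and horizontal distance between w500_center and pan_center below 0.03 m and z of w500_center in the frame of pan_center between 0.028 and 0.038 m and value of joint pan between 0.0006 and 0.002 m and value of joint zero_key below 0.0015 m and angle between each of w200_center, w100_center's own z axis and vertical below 0.15 rad and horizontal distance between each of w200_center, w100_center and tray_center below 0.145 m); the robot touches nothing.
It fails at once if the pan is pushed down more than 3 mm: the weight was dropped on it or pressed into it (value of joint pan above 0.003 m).
It fails at once if one of the small weights is knocked over (angle between any of w200_center, w100_center's own z axis and vertical above 0.5 rad).
It fails at once if something else on the counter is shifted by more than 30 mm (distance of any of stamper, wax_tin, tape, ink_pad from where it was at the start of the episode above 0.03 m).
It also fails if it takes over 72 s, if anything falls off the work surface, if the arm or the gripper's body presses on something with over 40 N, if the wrist force passes 120 N, or if a joint passes its speed limit or range.

ROBOT

A 6-joint arm with a two-finger parallel gripper is mounted at the origin on the work surface. World frame = base frame: x ahead of the robot, y to its left, z up, the work surface at z = 0. Lengths are in m, angles in degrees, forces in N, time in s.
With the tool pointing down it reaches from about 0.375 to 0.75 m from the base axis. Payload 9 kg.
Tool frame: the origin (TCP) lies where the fingers leave the gripper's body, on its centre line; the fingertips stand 73 mm ahead of it and the grasp point (between the pads) lies 54 mm ahead of it (robot.tip_reach is the distance from the TCP to the fingertips, in m); z points along the fingers, y is the direction in which the jaws open and shut (so a half turn about z gives the same grasp; the last joint's range is limited). The gripper opens to 85 mm and grips with 20 to 120 N. Pads are 22 mm wide; open, the fingers measure 114 mm over their backs; the gripper's body (76 mm by 85 mm) begins 54 mm behind the grasp point. The pads swing forward as they close: fully open they stand 13 mm farther back than shut.
Start: joints at [-77.218, 5.964, 5.575, 89.605, 0, 77.527], TCP at [0.256, -0.543, 0.304] pointing down, gripper open.
Joint ranges: [-171.21, 171.21], [-48.23, 106.86], [-62.78, 66.21], [-105.2, 120.99], [-86.42, 89.51], [-180, 180]. Speed limits (degrees/s): [127.2, 127.2, 147.25, 180, 180, 180].

INTERFACE

Orientations are given as [roll, pitch, yaw] about the fixed x, y, z axes, in that order (R = Rz(yaw) Ry(pitch) Rx(roll)).
In Python, from plant import robot gives the robot as it stands. Calls block until the motion is done:
- robot.move_pose(position, orientation): joint-space move of the TCP to a pose.
- robot.line_to(position, vel=0.15, rotation=None, guard=None): straight line of the TCP; rotation=None keeps the orientation; vel is the mean speed in m/s. With guard (N) it stops when the force on the tool has changed by that much, and returns True; else False.
- robot.goto_joints(angles): joint-space move.
- robot.set_gripper(opening): finger opening in m; the grip force is fixed at half the most; returns when the fingers have stopped.
- robot.pause(seconds).
- robot.ik(position, orientation): joint angles nearest the present ones, or None.
- robot.observe(): the state.
- robot.grab_frame(name): name is "side" or "top"; returns the picture (384x512x3 uint8, blue, green, red); there is no depth.
- robot.get_calibration(name): a dict with "vertical_fov" (degrees; the focal length in pixels is half the picture's height over the tangent of half this angle, whatever the lens; pixels are square), "cx", "cy" (the principal point, pixels), "rvec" (rotation vector, rad) and "tvec" (3), from world to camera coordinates, as OpenCV has them. Camera axes: x right, y down, z forward; pixel columns grow to the right and rows downward; lengths in m; the calibration is good to about 2 mm. A picture is of the moment at which its call begins. get_calibration takes no time and is no camera call.
A pose or a line that the arm cannot do raises robot.IKError and nothing moves.
- robot.job_done(): hands the job in, once; it reports no verdict.
The state is a dict: "time": time; "q": joint angles; "qvel": joint speeds; "joint_torque": joint torques, N m; "tool_pos": TCP position; "tcp_rot": TCP orientation; "ft_force": force on the tool from outside, world axes, zero at the start; "torque": the same for the moment, N m; "gripper_width": finger opening in m.
Only numpy, scipy, OpenCV 4.12 (cv2) and the standard library are available. Lean on these libraries where they do the work, as an engineer would, in place of code of your own. Each camera call takes 0.05 s, during which the arm holds its last target.

## Working session

There is one attempt and no reset: what is moved stays moved. The work goes in short steps, each a Python script; the robot and the scene stay as the last script left them, time stands still between calls to the robot, and variables do not carry over. Pictures are saved under pics/ and viewed, and the job is handed in when it is done.

```bash
mkdir -p pics; ls
python3 - <<'E'
from plant import robot
import cv2
for n in("side","top"):
    f=robot.grab_frame(n); cv2.imwrite(f"pics/{n}0.png",f); c=robot.get_calibration(n); print(n,c)
o=robot.observe(); print(o["time"],o["tool_pos"],o["tcp_rot"],o["ft_force"],robot.tip_reach)
E
```

```text
pics
side {'vertical_fov': 51.86731005086778, 'cx': 251.9154546217643, 'cy': 185.64319019917312, 'rvec': array([ 0.89652365, -2.28845767,  1.30612946]), 'tvec': array([0.45596793, 0.28244908, 0.91786308])}
top {'vertical_fov': 48.62274819491695, 'cx': 256.8904815706835, 'cy': 180.0791327989434, 'rvec': array([ 2.14891353, -2.14935245,  0.13616276]), 'tvec': array([0.01485996, 0.60394725, 1.74896363])}
0.1 [ 0.25596313 -0.54242398  0.30318525] [-1.79931294e+02 -1.59823070e-02  2.52562088e+01] [ 0.09706146 -0.53747001  0.84332439] 0.0726
```

View pics/side0.png

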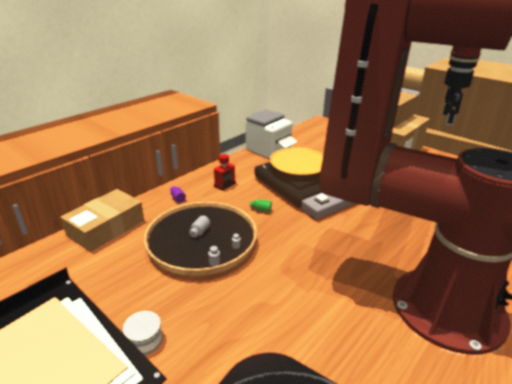

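View pics/top0.png

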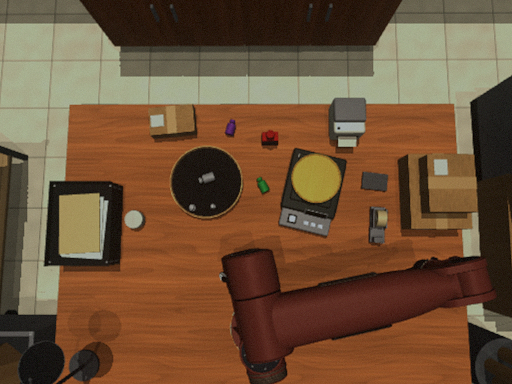

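```bash
cat > h.py <<'E'
import numpy as np, cv2
from plant import robot
def cal(n):
    c=robot.get_calibration(n); f=192/np.tan(np.radians(c["vertical_fov"]/2))
    K=np.array([[f,0,c["cx"]],[0,f,c["cy"]],[0,0,1]]); R=cv2.Rodrigues(np.array(c["rvec"]))[0]
    return K,R,np.array(c["tvec"]).reshape(3)
def ray(n,u,v):
    K,R,t=cal(n); d=R.T@np.linalg.solve(K,np.array([u,v,1.])); return -R.T@t,d
def onz(n,u,v,z):
    o,d=ray(n,u,v); return o+d*(z-o[2])/d[2]
def proj(n,p):
    K,R,t=cal(n); q=K@(R@np.array(p,float)+t); return q[:2]/q[2]
def tri(p1,p2):
    o1,d1=ray("top",*p1);o2,d2=ray("side",*p2)
    s=np.linalg.lstsq(np.stack([d1,-d2],1),o2-o1,rcond=None)[0]
    a=o1+s[0]*d1;b=o2+s[1]*d2; return (a+b)/2,np.linalg.norm(a-b)
E
python3 - <<'E'
from h import *
t=cv2.imread("pics/top0.png");s=cv2.imread("pics/side0.png")
print("cams",ray("top",0,0)[0],ray("side",0,0)[0])
a=cv2.resize(t[135:245,160:350],None,fx=4,fy=4,interpolation=cv2.INTER_CUBIC)
b=cv2.resize(s[130:280,140:360],None,fx=3.6,fy=3.6,interpolation=cv2.INTER_CUBIC)
cv2.imwrite("pics/tc.png",a);cv2.imwrite("pics/sc.png",b)
E
```

```text
cams [0.36588707 0.00242692 1.8138268 ] [-0.09953992  0.78576691  0.70909734]
```

View pics/tc.png

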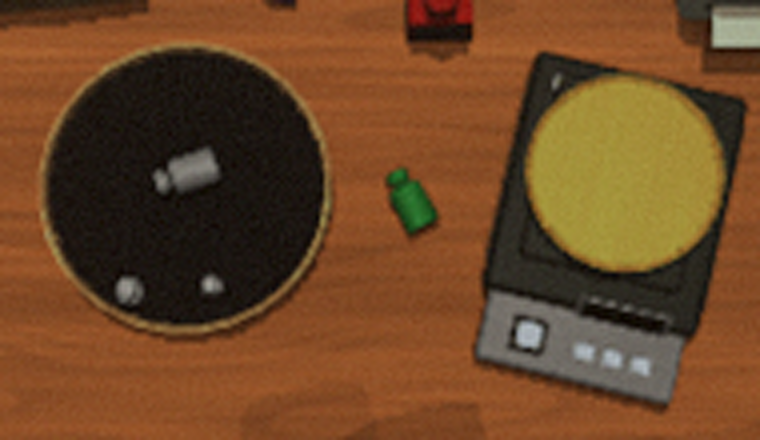

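View pics/sc.png

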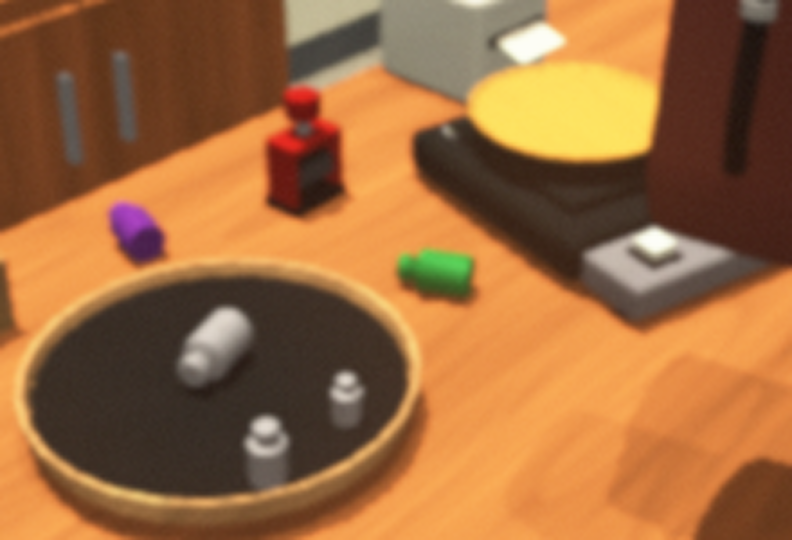

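```bash
cat > m.py <<'E'
from h import *
t=cv2.imread("pics/top0.png");s=cv2.imread("pics/side0.png")
def comps(img,roi,f,mina=4):
    x0,y0,x1,y1=roi; c=img[y0:y1,x0:x1]; hsv=cv2.cvtColor(c,cv2.COLOR_BGR2HSV)
    m=f(c.astype(int),hsv.astype(int)).astype(np.uint8); n,l,st,ce=cv2.connectedComponentsWithStats(m)
    out=[]
    for i in range(1,n):
        if st[i,4]>=mina:
            ys,xs=np.nonzero(l==i); out.append((st[i,4],ce[i]+[x0,y0],np.stack([xs+x0,ys+y0],1)))
    return out
pts={}
print("chrome top");
for r in comps(t,(176,153,236,214),lambda c,h:(h[...,2]>75)&(h[...,1]<80)):
    u=cv2.PCACompute2(r[2].astype(np.float32),None); print(r[0],r[1],u[1][0],u[2].ravel(), r[2].min(0),r[2].max(0))
print("chrome side")
for r in comps(s,(150,205,252,272),lambda c,h:(h[...,2]>100)&(h[...,1]<70)):
    u=cv2.PCACompute2(r[2].astype(np.float32),None); print(r[0],r[1],u[1][0],u[2].ravel(), r[2].min(0),r[2].max(0))
for nm,im,roi in(("top",t,(280,205,340,240)),("side",s,(300,180,350,220))):
    print("white",nm)
    for r in comps(im,roi,lambda c,h:(h[...,2]>185)&(h[...,1]<60)): print(r[0],r[1],r[2].min(0),r[2].max(0))
for nm,im,roi in(("top",t,(280,140,350,210)),("side",s,(262,140,345,180))):
    r=max(comps(im,roi,lambda c,h:(h[...,0]>20)&(h[...,0]<35)&(h[...,1]>120)&(h[...,2]>120)),key=lambda r:r[0])
    hull=cv2.convexHull(r[2].astype(np.int32)); print("pan",nm,r[0],r[1],cv2.fitEllipse(hull),cv2.minEnclosingCircle(hull))
for nm,im,roi in(("top",t,(165,142,245,220)),("side",s,(140,198,262,280))):
    r=max(comps(im,roi,lambda c,h:(h[...,2]<75)),key=lambda r:r[0])
    hull=cv2.convexHull(r[2].astype(np.int32)); print("mat",nm,r[0],r[1],cv2.fitEllipse(hull))
E
python3 m.py
```

```text
chrome top
91 [206.63736264 177.25274725] [ 0.93779224 -0.34719685] [17.33615    3.6113207] [199 172] [213 182]
32 [191.78125 207.1875 ] [0.9428935  0.33309412] [3.0751653 2.248077 ] [189 204] [195 210]
16 [212.5625 205.625 ] [0.9153482  0.40266323] [1.5888855 1.0165832] [211 204] [215 207]
chrome side
255 [199.23529412 224.38431373] [-0.69064224  0.7231966 ] [36.65326  11.394659] [190 215] [209 234]
99 [235.72727273 239.39393939] [0.00786226 0.9999691 ] [13.431198  4.904891] [231 233] [240 247]
170 [213.53529412 254.12941176] [0.05793827 0.99832016] [27.297642   7.2402487] [208 245] [219 265]
white top
white side
191 [319.97905759 200.47643979] [305 193] [338 208]
pan top 1685 [315.54540059 178.0041543 ] ((315.5899963378906, 178.14222717285156), (45.50421142578125, 47.053443908691406), 131.30043029785156) ((315.3125, 178.796875), 23.856731414794922)
pan side 1045 [297.43349282 160.12535885] ((298.3220520019531, 160.2745819091797), (25.689918518066406, 53.60769271850586), 93.09266662597656) ((296.1585388183594, 158.32113647460938), 25.214588165283203)
mat top 3615 [205.96569848 181.12171508] ((205.90036010742188, 181.33706665039062), (68.52454376220703, 69.53018951416016), 55.36952590942383)
mat side 4008 [197.9491018  236.92340319] ((199.92552185058594, 237.0553436279297), (58.392276763916016, 102.12294006347656), 84.35838317871094)
```

Run:
```python
from h import *
np.set_printoptions(precision=4,suppress=True)
C=lambda x,y:((x+.5)/4-.5+160,(y+.5)/4-.5+135)
S=lambda x,y:((x+.5)/3.6-.5+140,(y+.5)/3.6-.5+130)
print("key",tri(C(529,333),S(656,243)))
print("pan",tri((315.56,178.1),(298.0,160.2)), "lip edge crop", )
print("mat",tri((205.9,181.3),(199.0,237.0)))
print("knob end",tri(C(157,182),S(193,370)))
print("base",tri(C(216,165),S(236,326)))
print("centre",tri((206.9,177.2),(199.2,224.4)))
for z in(.02,.03,.04): print(z,onz("top",*C(529,333),z),onz("top",206.9,177.2,z),onz("side",199.2,224.4,z),"mat",onz("top",205.9,181.3,z))
K=tri(C(529,333),S(656,243))[0];P=tri((315.56,178.1),(298.0,160.2))[0];print(np.linalg.norm((P-K)[:2]),P[2]-K[2])
```

```text
key (array([ 0.4442, -0.1304,  0.0504]), np.float64(0.0013809477359425417))
pan (array([ 0.6074, -0.2248,  0.0873]), np.float64(0.004165304666872395)) lip edge crop
mat (array([0.6037, 0.2342, 0.0169]), np.float64(0.0046459023034798866))
knob end (array([0.6023, 0.2576, 0.0474]), np.float64(0.001748260793143983))
base (array([0.621 , 0.1965, 0.0471]), np.float64(4.096474752398677e-05))
centre (array([0.6149, 0.2242, 0.0502]), np.float64(0.0002954899754732855))
0.02 [ 0.4462 -0.1323  0.02  ] [0.6192 0.2281 0.02  ] [0.6475 0.1984 0.02  ] mat [0.6016 0.2321 0.02  ]
0.03 [ 0.4457 -0.1316  0.03  ] [0.6178 0.2269 0.03  ] [0.6366 0.2069 0.03  ] mat [0.6003 0.2309 0.03  ]
0.04 [ 0.4453 -0.1308  0.04  ] [0.6164 0.2256 0.04  ] [0.6258 0.2155 0.04  ] mat [0.599  0.2296 0.04  ]
0.18854334479371268 0.03693983583150845
```

Run:
```python
from h import *
np.set_printoptions(precision=4,suppress=True)
C=lambda x,y:((x+.5)/4-.5+160,(y+.5)/4-.5+135)
S=lambda x,y:((x+.5)/3.6-.5+140,(y+.5)/3.6-.5+130)
print("w200 top",tri(C(129,290),S(265,426)),"w100 top",tri(C(212,285),S(346,381)))
a=np.linspace(0,2*np.pi,181)
for z in(.03,.035,.04,.045,.05):
    c=onz("top",*C(186,190.5),z); c2=[]
    q=np.array([proj("side",c+[.155*np.cos(x),.155*np.sin(x),0]) for x in a]); q=((q-[140,130]+.5)*3.6-.5)
    r=np.array([proj("top",c+[.155*np.cos(x),.155*np.sin(x),0]) for x in a]); r=((r-[160,135]+.5)*4-.5)
    print(z,c,q.min(0),q.max(0),r.min(0),r.max(0))
P0=(C(529,333),S(656,243))
for z in(.08,.085,.09):
    c=onz("top",315.5,178.2,z)
    for R in(.102,):
        q=np.array([proj("side",c+[R*np.cos(x),R*np.sin(x),0]) for x in a]); q=((q-[140,130]+.5)*3.6-.5)
        r=np.array([proj("top",c+[R*np.cos(x),R*np.sin(x),0]) for x in a]); r=((r-[160,135]+.5)*4-.5)
        print("pan",z,c,q.min(0),q.max(0),r.min(0),r.max(0))
```

```text
w200 top (array([0.4892, 0.2826, 0.0714]), np.float64(0.003310526202531702)) w100 top (array([0.4947, 0.1982, 0.0598]), np.float64(0.0020734664779960216))
0.03 [0.5962 0.2298 0.03  ] [ 21.0976 265.4991] [425.9051 514.7401] [39.7778 46.9654] [332.3436 337.3613]
0.035 [0.5956 0.2292 0.035 ] [ 21.4287 260.6614] [427.1553 509.2187] [39.3669 46.5665] [332.7552 337.7789]
0.04 [0.5949 0.2286 0.04  ] [ 21.7612 255.8038] [428.4112 503.6685] [38.9536 46.1654] [333.1691 338.1988]
0.045 [0.5943 0.2279 0.045 ] [ 22.0954 250.9263] [429.6729 498.0891] [38.538  45.7621] [333.5854 338.6212]
0.05 [0.5936 0.2273 0.05  ] [ 22.4312 246.0288] [430.9404 492.4805] [38.1201 45.3565] [334.004 339.046]
pan 0.08 [ 0.6063 -0.2267  0.08  ] [468.2357  71.2131] [680.8776 168.4604] [524.2913  76.8393] [722.8174 273.2851]
pan 0.085 [ 0.6056 -0.226   0.085 ] [468.4801  67.1928] [681.6535 164.1459] [524.0045  76.5596] [723.1048 273.5736]
pan 0.09 [ 0.6049 -0.2254  0.09  ] [468.7257  63.1539] [682.4333 159.8085] [523.716   76.2783] [723.3939 273.8638]
```

```bash
cat >> h.py <<'E'
from scipy.spatial.transform import Rotation as Rn
Z=np.array([0,0,1.])
def tool(a,up,th,sg):
    """tool orientation for weight axis a, 'back' dir up"""
    z=-np.cos(th)*up-np.sin(th)*a; y=sg*np.cross(a,up); x=np.cross(y,z)
    return Rn.from_matrix(np.stack([x,y,z],1)).as_euler('xyz',degrees=True),z
PAN=np.array([.606,-.226,.085]); MAT=.025
W=np.array([.6125,.227,MAT+.019]); A=np.array([-.0187,.0611,0]);A/=np.linalg.norm(A)
KEY=np.array([.4445,-.1304,.051])
E
python3 - <<'E'
from h import *
np.set_printoptions(precision=1,suppress=True)
print(robot.ik(KEY+[0,0,.12],[180,0,-30]))
for th in(35,40,45,50,55,60):
  for sg in(1,-1):
    t=np.radians(th); r,z=tool(A,Z,t,sg); g=W+0.0*A-.058*z
    q=robot.ik(g,r); q2=robot.ik(g+[0,0,.12],r)
    if q is None or q2 is None: print(th,sg,"grasp none",q is None,q2 is None); continue
    print(th,sg,r,np.array(q),np.array(q2))
    for yaw in range(-180,180,20):
        h=np.array([np.cos(np.radians(yaw)),np.sin(np.radians(yaw)),0])
        r2,z2=tool(Z,-h,t,sg); p=PAN+[0,0,.033]-.058*z2
        k=robot.ik(p,r2); k2=robot.ik(p+[0,0,.1],r2)
        if k is not None and k2 is not None: print("   ",yaw,np.array(k),np.array(k2))
E
```

```text
[-32.6 -17.6 -30.4  77.2   0.  177.4]
35 1 [180.  35. 107.] [ 23.4  27.9   4.7  71.2 -34.8  97.8] [ 23.4  23.3  11.6  82.7 -34.8  97.8]
    -120 [-12.   43.5  25.1  95.5 -51.2 -60.4] [-12.   40.3  31.2 104.7 -51.2 -60.4]
    -100 [-10.9  19.5  -5.5  63.6 -55.  -91.6] [-10.9  15.   -0.1  73.5 -55.  -91.6]
    -80 [ -12.6   -3.4  -32.5   32.2  -49.2 -125.9] [ -12.6   -9.4  -27.1   43.6  -49.2 -125.9]
    -60 [ -17.9  -23.4  -52.3   14.4  -33.3 -152.6] [ -17.9  -30.7  -46.6   27.4  -33.3 -152.6]
    0 [-48.9 -37.2 -60.9  23.   38.1 146.7] [-48.9 -43.3 -53.9  36.1  38.1 146.7]
    20 [-53.9 -15.2 -42.1  41.5  51.9 116.7] [-53.9 -20.9 -35.9  53.4  51.9 116.7]
    40 [-54.8   9.9 -16.8  70.1  54.7  81.6] [-54.8   5.  -11.3  80.6  54.7  81.6]
    60 [-52.9  32.6   9.3  95.8  49.   53.6] [-52.9  28.3  14.4 105.2  49.   53.6]
35 -1 [180. -35. -73.] [ 23.4  27.9   4.7  71.2 -34.8 -82.2] [ 23.4  23.3  11.6  82.7 -34.8 -82.2]
    -120 [-12.   43.5  25.1  95.5 -51.2 119.6] [-12.   40.3  31.2 104.7 -51.2 119.6]
    -100 [-10.9  19.5  -5.5  63.6 -55.   88.4] [-10.9  15.   -0.1  73.5 -55.   88.4]
    -80 [-12.6  -3.4 -32.5  32.2 -49.2  54.1] [-12.6  -9.4 -27.1  43.6 -49.2  54.1]
    -60 [-17.9 -23.4 -52.3  14.4 -33.3  27.4] [-17.9 -30.7 -46.6  27.4 -33.3  27.4]
    0 [-48.9 -37.2 -60.9  23.   38.1 -33.3] [-48.9 -43.3 -53.9  36.1  38.1 -33.3]Traceback (most recent call last):
  File "<stdin>", line 13, in <module>
ValueError: time passes only in moves, steps and waits
```

Run:
```python
from h import *
np.set_printoptions(precision=4,suppress=True)
robot.set_gripper(0.0)
r=[180,0,75]
robot.move_pose(KEY+[0,0,.0726+.10],r)
robot.line_to(KEY+[0,0,.0726+.02],vel=.15)
robot.pause(.2)
o=robot.observe();print(o["time"],o["tool_pos"],o["q"],o["ft_force"],o["gripper_width"])
cv2.imwrite("pics/k_side.png",cv2.resize(robot.grab_frame("side")[130:280,220:440],None,fx=3.6,fy=3.6))
cv2.imwrite("pics/k_top.png",cv2.resize(robot.grab_frame("top")[140:250,240:400],None,fx=4,fy=4))
```

```text
3.4333 [ 0.4451 -0.1308  0.1447] [-32.5996 -16.8204 -32.4868  74.2304   0.0009  72.402 ] [0.7428 0.154  0.0759] 0.0002484642226382004
```

View pics/k_side.png

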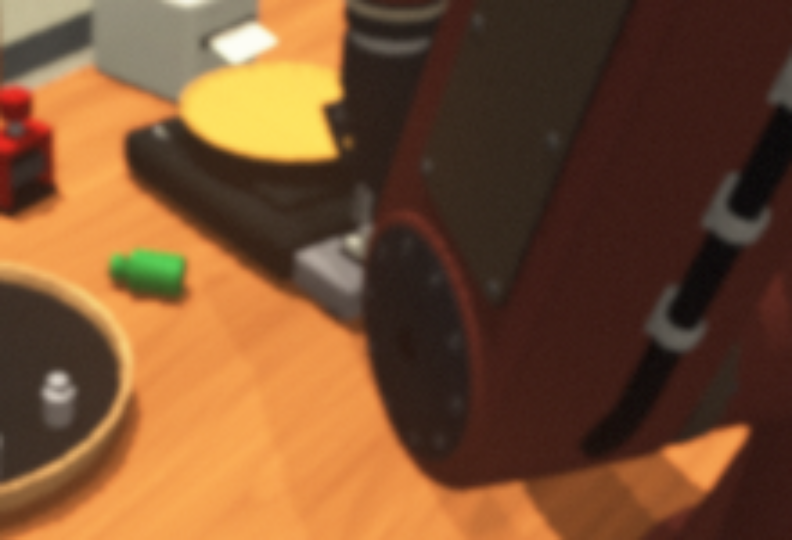

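View pics/k_top.png

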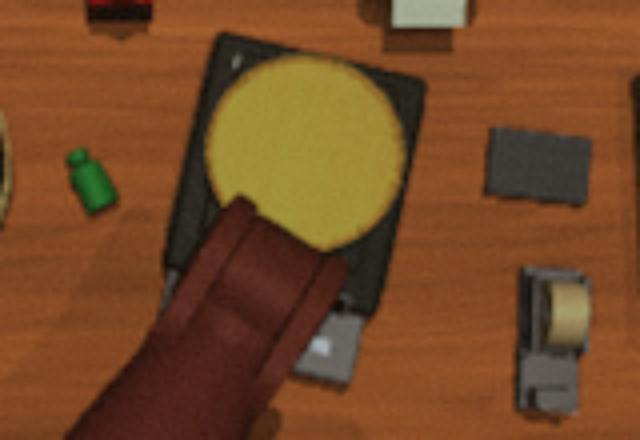

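Run:
```python
from h import *
np.set_printoptions(precision=4,suppress=True)
o=robot.observe(); p=np.array(o["tool_pos"]); f0=np.array(o["ft_force"])
hit=robot.line_to([KEY[0],KEY[1],KEY[2]+.0726-.015],vel=.012,guard=8)
o=robot.observe();print(hit,o["time"],o["tool_pos"],o["ft_force"]-f0)
robot.pause(.15)
o=robot.observe();print(o["time"],o["tool_pos"],o["ft_force"]-f0)
robot.line_to([KEY[0],KEY[1],KEY[2]+.0726+.012],vel=.05)
robot.pause(.1)
o=robot.observe();print(o["time"],o["tool_pos"],o["ft_force"]-f0)
```

```text
True 5.175 [ 0.4445 -0.1304  0.1246] [-1.334   0.7852  5.1109]
5.325 [ 0.4445 -0.1304  0.1246] [-1.9903  0.4276  6.5915]
5.8083 [ 0.4443 -0.1303  0.1353] [-0.1991 -0.2604  0.3308]
```

Run:
```python
from h import *
np.set_printoptions(precision=2,suppress=True)
o=robot.observe(); f0=np.array(o["ft_force"])
z=.134
while z>.113:
    robot.line_to([KEY[0],KEY[1],z],vel=.02); robot.pause(.06)
    o=robot.observe(); f=o["ft_force"]-f0
    print(round(z,4),round(o["tool_pos"][2],4),f)
    if f[2]>14: break
    z-=.001
robot.line_to([KEY[0],KEY[1],.145],vel=.05)
robot.pause(.1)
o=robot.observe();print(o["time"],o["tool_pos"],o["ft_force"]-f0)
```

```text
0.134 0.1338 [-0.74 -0.02 -0.13]
0.133 0.133 [-0.11 -0.6  -0.41]
0.132 0.132 [-0.36  0.7   0.17]
0.131 0.1309 [ 0.92 -1.12  0.28]
0.13 0.13 [ 0.35 -0.45 -0.39]
0.129 0.1292 [-0.16 -0.47  1.85]
0.128 0.1281 [-0.5  -0.45  3.06]
0.127 0.1271 [ 0.65 -0.36  2.75]
0.126 0.1261 [-0.6  -0.39  3.17]
0.125 0.1251 [ 0.67 -0.66  4.76]
0.124 0.1246 [-1.85  0.97  9.51]
0.123 0.1245 [-5.15  2.5  17.75]
10.2 [ 0.44 -0.13  0.14] [ 0.2  -0.36  0.06]
```

Run:
```python
from h import *
np.set_printoptions(precision=4,suppress=True)
t=np.radians(45); r,z=tool(A,Z,t,-1); g=W+0.0*A-.058*z
print(g,r,robot.ik(g,r),robot.ik(g+[0,0,.12],r))
robot.line_to([KEY[0],KEY[1],.28],vel=.25)
robot.set_gripper(.085)
robot.move_pose(g-.10*z+[0,0,.05],r)
robot.pause(.1)
o=robot.observe();print(o["time"],o["tool_pos"],o["tcp_rot"],o["q"])
a=robot.grab_frame("side");b=robot.grab_frame("top")
cv2.imwrite("pics/g_side.png",cv2.resize(a[100:300,130:350],None,fx=2.9,fy=2.9))
cv2.imwrite("pics/g_top.png",cv2.resize(b[120:250,150:350],None,fx=4,fy=4))
```

```text
[0.6005 0.2662 0.085 ] [180.    -45.    -72.983] [ 26.6347  33.8991   8.9269  74.5128 -44.2002 -76.5235] [ 26.6347  28.5003  14.65    85.6347 -44.2002 -76.5235]
13.8833 [0.5803 0.333  0.2062] [-179.9218  -44.9872  -73.1385] [ 32.227   36.0096  24.4797  93.205  -43.0033 -68.8351]
```

View pics/g_side.png

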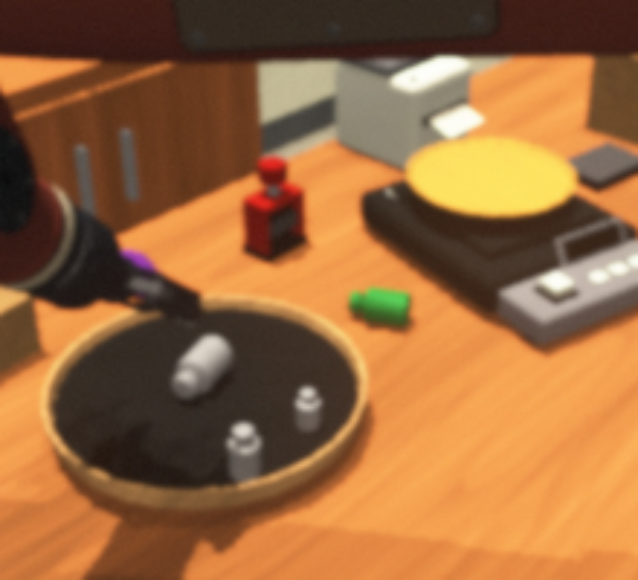

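View pics/g_top.png

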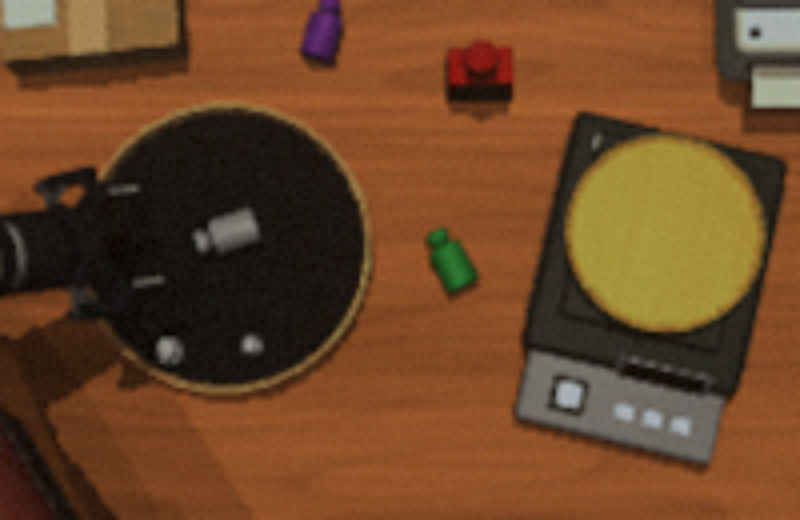

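Run:
```python
from h import *
np.set_printoptions(precision=4,suppress=True)
t=np.radians(45); r,z=tool(A,Z,t,-1); W[2]=.047; g=W-.058*z
robot.line_to(g-.04*z,vel=.15,rotation=r)
robot.pause(.1)
f0=np.array(robot.observe()["ft_force"])
hit=robot.line_to(g,vel=.04,guard=5)
o=robot.observe();print(hit,o["time"],g,o["tool_pos"],o["tcp_rot"],o["ft_force"]-f0)
a=robot.grab_frame("side");b=robot.grab_frame("top")
cv2.imwrite("pics/g2_side.png",cv2.resize(a[190:290,130:270],None,fx=5,fy=5))
cv2.imwrite("pics/g2_top.png",cv2.resize(b[140:225,150:260],None,fx=6,fy=6))
```

```text
False 16.0417 [0.6005 0.2662 0.088 ] [0.6006 0.2664 0.0883] [-179.9672  -44.9976  -72.9964] [-1.0576 -1.4541 -1.1348]
```

View pics/g2_side.png

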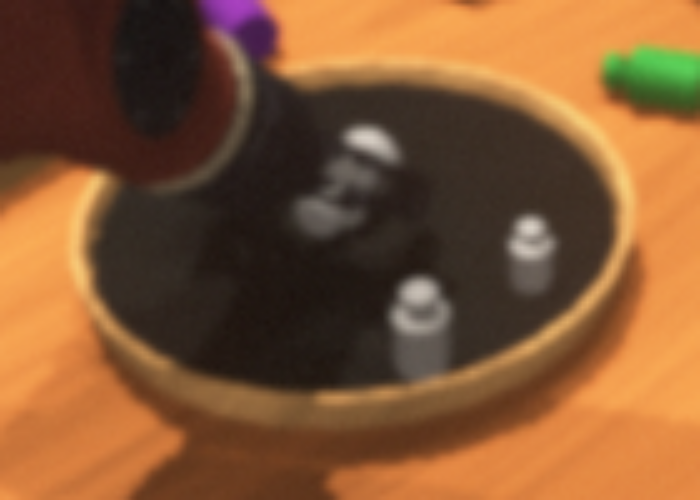

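View pics/g2_top.png

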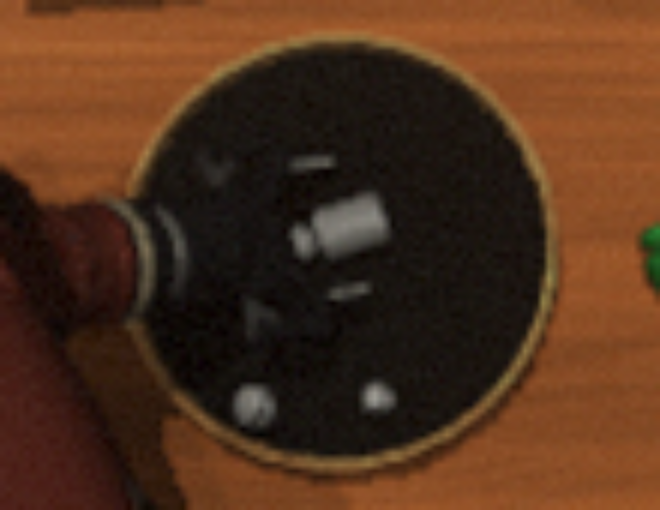

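Run:
```python
from h import *
np.set_printoptions(precision=4,suppress=True)
f0=np.array(robot.observe()["ft_force"])
robot.set_gripper(.0)
robot.pause(.2)
o=robot.observe();print(o["time"],o["gripper_width"],o["tool_pos"],o["ft_force"]-f0)
p=np.array(o["tool_pos"])
robot.line_to(p+[0,0,.05],vel=.06); 
o=robot.observe();print(o["time"],o["gripper_width"],o["tool_pos"],o["ft_force"]-f0)
a=robot.grab_frame("side");b=robot.grab_frame("top")
cv2.imwrite("pics/g3_side.png",cv2.resize(a[170:290,130:270],None,fx=5,fy=5))
cv2.imwrite("pics/g3_top.png",cv2.resize(b[140:225,150:260],None,fx=6,fy=6))
```

```text
16.85 0.03670265017303246 [0.6005 0.2663 0.0883] [-4.042   1.0954  3.4579]
17.8417 0.036920426850764784 [0.6003 0.2662 0.1377] [-0.0429 -0.4767 -5.6465]
```

View pics/g3_side.png

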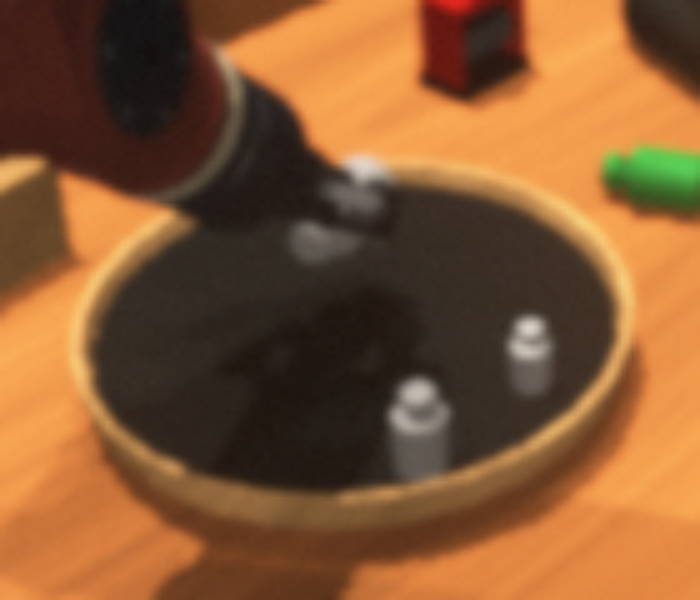

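View pics/g3_top.png

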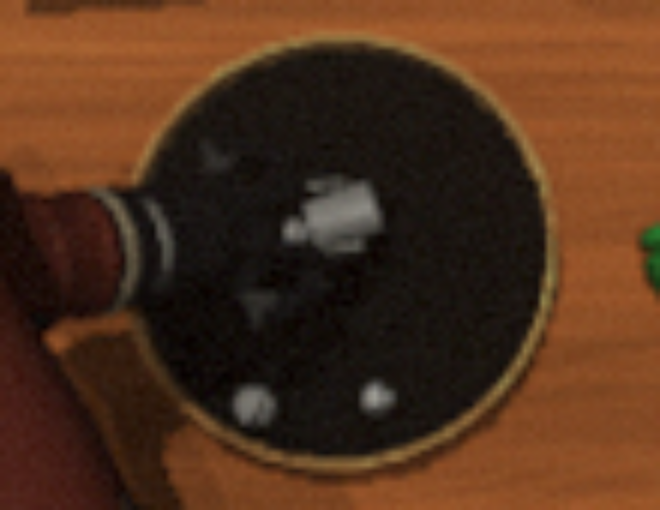

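Run:
```python
from h import *
np.set_printoptions(precision=4,suppress=True)
o=robot.observe();p=np.array(o["tool_pos"])
robot.line_to(p+[0,0,.13],vel=.2); robot.pause(.15)
t=np.radians(45)
for yaw in(-110,-100,-90,-80,-70):
    h=np.array([np.cos(np.radians(yaw)),np.sin(np.radians(yaw)),0])
    r2,z2=tool(Z,-h,t,-1); p=PAN+[0,0,.033]-.058*z2
    for d in(0,.15):
        k=robot.ik(p+[0,0,d],r2); print(yaw,d,r2,p,None if k is None else np.array(k))
print(robot.observe()["time"],robot.observe()["q"])
```

```text
-110 0 [180.  45.  70.] [ 0.62   -0.1875  0.159 ] [-13.936   25.402    5.9159  76.5442 -44.6803  98.544 ]
-110 0.15 [180.  45.  70.] [ 0.62   -0.1875  0.159 ] [-13.936   22.0129  17.4175  91.435  -44.6803  98.544 ]
-100 0 [180.  45.  80.] [ 0.6131 -0.1856  0.159 ] [-13.8758  15.6318  -5.9752  64.526  -44.8691  84.5271]
-100 0.15 [180.  45.  80.] [ 0.6131 -0.1856  0.159 ] [-13.8758  11.5052   5.11    79.7378 -44.8691  84.5271]
-90 0 [-180.   45.   90.] [ 0.606 -0.185  0.159] [-14.4063   5.957  -17.2214  52.8503 -43.2256  70.0352]
-90 0.15 [-180.   45.   90.] [ 0.606 -0.185  0.159] [-14.4063   1.2231  -6.2601  68.5454 -43.2256  70.0352]
-80 0 [180.  45. 100.] [ 0.5989 -0.1856  0.159 ] [-15.6214  -3.3717 -27.4845  42.5025 -39.6114  55.8538]
-80 0.15 [180.  45. 100.] [ 0.5989 -0.1856  0.159 ] [-15.6214  -8.5905 -16.4455  58.7603 -39.6114  55.8538]
-70 0 [180.  45. 110.] [ 0.592  -0.1875  0.159 ] [-17.605  -12.1822 -36.5036  34.2865 -34.0693  42.5529]
-70 0.15 [180.  45. 110.] [ 0.592  -0.1875  0.159 ] [-17.605  -17.7025 -25.2171  51.0932 -34.0693  42.5529]
18.8917 [ 26.6393  27.3363  19.4454  91.7807 -44.1862 -76.516 ]
```

Run:
```python
from h import *
np.set_printoptions(precision=4,suppress=True)
t=np.radians(45); h=np.array([0,-1.,0]); r2,z2=tool(Z,-h,t,-1); p=PAN+[0,0,.033]-.058*z2
robot.move_pose(p+[0,0,.15],r2); robot.pause(.1)
robot.line_to(p+[0,0,.06],vel=.15); robot.pause(.3)
o=robot.observe();print(o["time"],o["tool_pos"],o["tcp_rot"],o["gripper_width"],o["ft_force"])
a=robot.grab_frame("side");b=robot.grab_frame("top")
cv2.imwrite("pics/p_side.png",cv2.resize(a[90:220,230:370],None,fx=5,fy=4.5*10/9))
cv2.imwrite("pics/p_top.png",cv2.resize(b[130:240,250:360],None,fx=5,fy=5))
cv2.imwrite("pics/p_sideraw.png",a);cv2.imwrite("pics/p_topraw.png",b)
```

```text
22.225 [ 0.6063 -0.1851  0.2199] [179.9036  45.0203  89.9322] 0.03683829367036256 [ 0.585  -0.1792 -6.3308]
```

View pics/p_side.png

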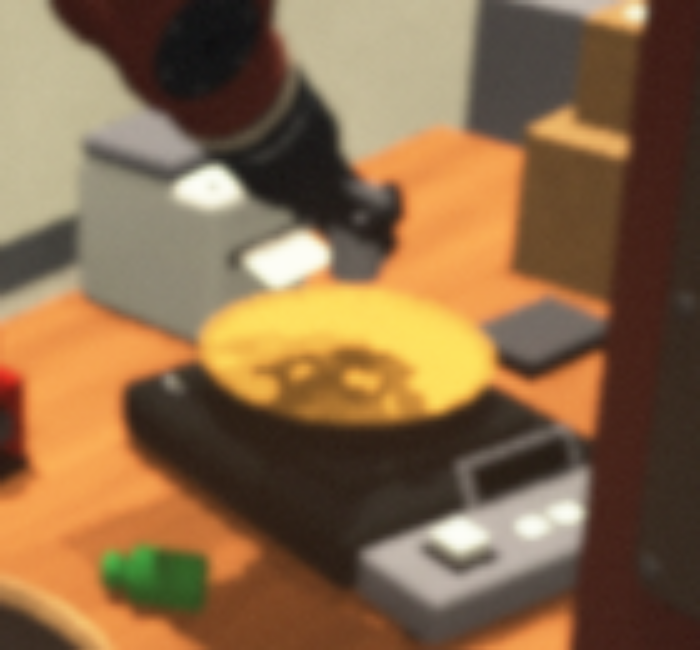

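View pics/p_top.png

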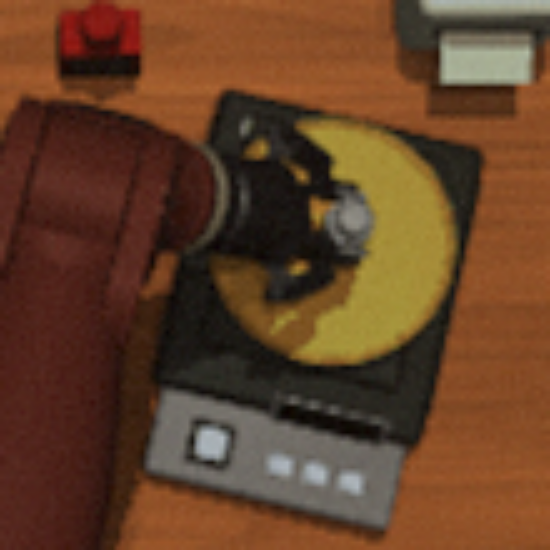

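Run:
```python
from h import *
print(onz("top",320,173.6,.212)); print("exp",PAN, proj("side",[.606,-.226,.145]), "seen base",355/5+230,272/5+90, proj("top",PAN+[0,0,.06+.066]))
t=np.radians(45); h=np.array([0,-1.,0]); r2,z2=tool(Z,-h,t,-1); p=PAN+[0,0,.033]-.058*z2
robot.line_to(p+[0,0,.022],vel=.1,rotation=r2); robot.pause(.3)
o=robot.observe();print(o["time"],o["tool_pos"],o["ft_force"])
a=robot.grab_frame("side")
cv2.imwrite("pics/p2_side.png",cv2.resize(a[110:180,255:345],None,fx=8,fy=8,interpolation=cv2.INTER_CUBIC))
```

```text
[ 0.60563993 -0.22669172  0.212     ]
exp [ 0.606 -0.226  0.085] [300.24246125 145.09430793] seen base 301.0 144.4 [319.77955922 173.54553692]
23.1583 [ 0.60631289 -0.18508881  0.18178263] [ 0.37004119  0.16968531 -5.30562976]
```

View pics/p2_side.png

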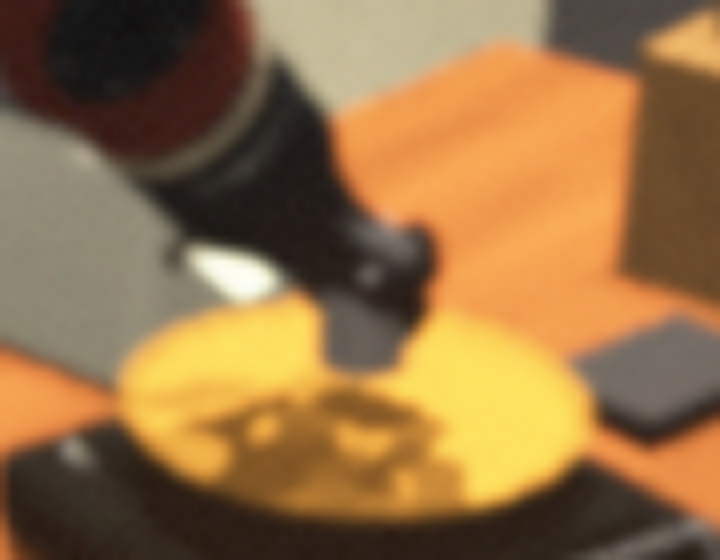

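Run:
```python
from h import *
np.set_printoptions(precision=4,suppress=True)
robot.pause(.2)
f0=np.mean([robot.observe()["ft_force"] for _ in range(3)],0)
p=np.array(robot.observe()["tool_pos"])
t=np.radians(45); h=np.array([0,-1.,0]); r2,z2=tool(Z,-h,t,-1); q=PAN+[0,0,.033]-.058*z2
hit=robot.line_to(q+[0,0,-.006],vel=.008,guard=2.8)
o=robot.observe();print(hit,o["time"],p,o["tool_pos"],o["ft_force"]-f0)
robot.pause(.3)
o=robot.observe();print(o["tool_pos"],o["ft_force"]-f0)
robot.pause(.1)
o=robot.observe();print(o["tool_pos"],o["ft_force"]-f0)
a=robot.grab_frame("side")
cv2.imwrite("pics/p3_side.png",cv2.resize(a[110:180,255:345],None,fx=8,fy=8,interpolation=cv2.INTER_CUBIC))
```

```text
True 25.75 [ 0.606  -0.185   0.1811] [ 0.6059 -0.1849  0.1594] [ 2.9353 -0.9101  7.2441]
[ 0.6057 -0.1848  0.1589] [ 5.798  -1.6044  9.6278]
[ 0.6057 -0.1848  0.1589] [ 5.7663 -2.0451  9.3194]
```

View pics/p3_side.png

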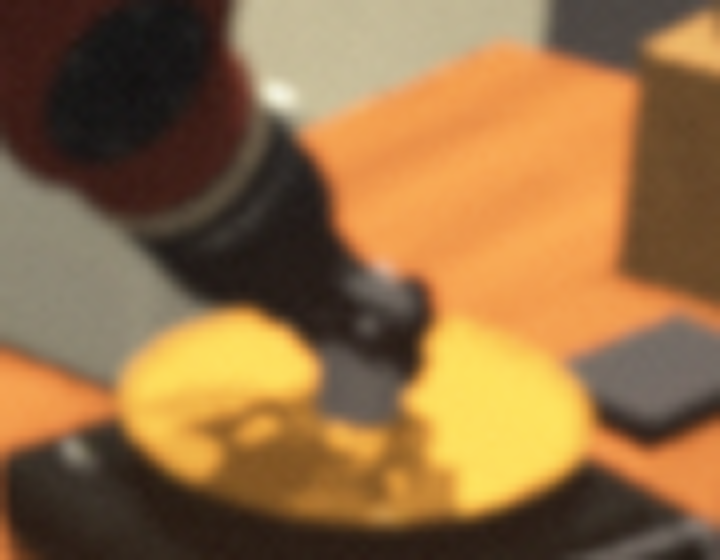

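Run:
```python
from h import *
np.set_printoptions(precision=4,suppress=True)
f0=np.array([.37,.17,-5.4])
p=np.array(robot.observe()["tool_pos"])
for i in range(12):
    f=[]
    for _ in range(4): robot.pause(.03); f.append(robot.observe()["ft_force"])
    d=np.mean(f,0)-f0; print(robot.observe()["tool_pos"],d)
    if d[2]<5: break
    p=p+[0,0,.0003]; robot.line_to(p,vel=.005)
print(robot.observe()["time"])
```

```text
[ 0.6057 -0.1848  0.1589] [ 4.5411 -1.1222  8.5654]
[ 0.6058 -0.1848  0.1592] [ 3.9438 -1.5031  7.4404]
[ 0.6056 -0.1848  0.1593] [ 3.6006 -1.7684  7.056 ]
[ 0.6055 -0.1848  0.1595] [ 2.6218 -1.2004  5.992 ]
[ 0.6055 -0.1848  0.1598] [ 2.4064 -1.2425  5.1127]
[ 0.6055 -0.1847  0.1601] [ 1.4749 -1.1955  4.3545]
28.475
```

Run:
```python
from h import *
np.set_printoptions(precision=4,suppress=True)
robot.set_gripper(.046); robot.pause(.2)
o=robot.observe();print(o["time"],o["gripper_width"],o["ft_force"])
robot.set_gripper(.085); robot.pause(.3)
o=robot.observe();print(o["time"],o["gripper_width"],o["ft_force"])
a=robot.grab_frame("side");b=robot.grab_frame("top")
cv2.imwrite("pics/r_side.png",cv2.resize(a[110:180,255:345],None,fx=8,fy=8,interpolation=cv2.INTER_CUBIC))
cv2.imwrite("pics/r_top.png",cv2.resize(b[130:240,250:360],None,fx=5,fy=5))
```

```text
28.9333 0.045806258328046794 [-1.0734  0.0537 -0.2114]
29.7083 0.08501736470764269 [-0.495  -0.1409  0.3375]
```

View pics/r_side.png

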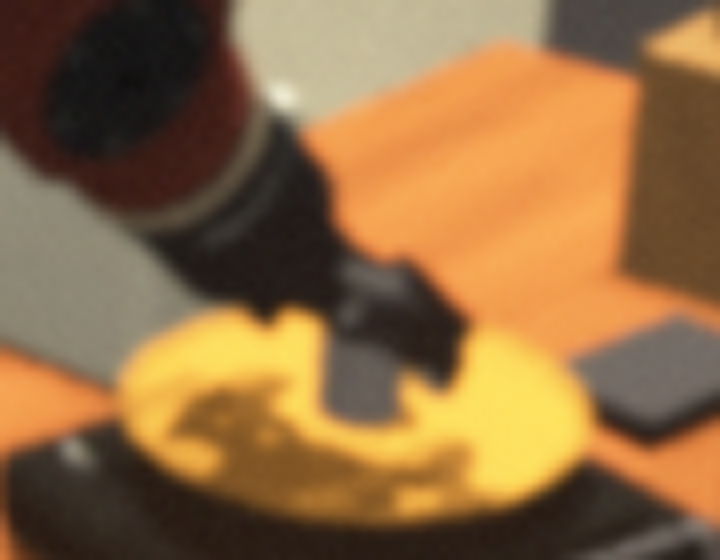

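View pics/r_top.png

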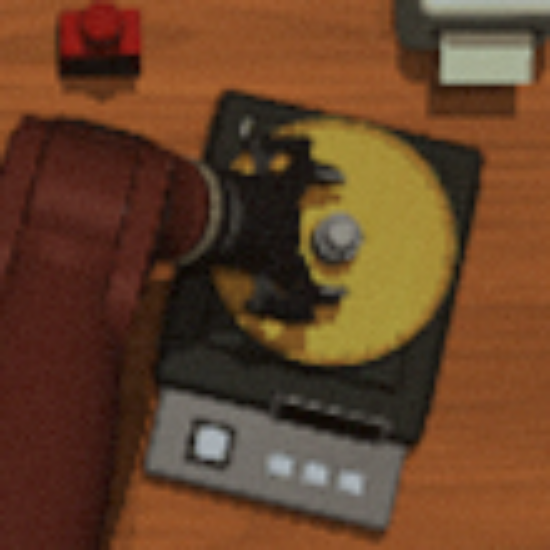

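Standing free between the jaws. Retreat along the tool axis and check.

Run:
```python
from h import *
np.set_printoptions(precision=4,suppress=True)
t=np.radians(45); r2,z2=tool(Z,np.array([0,1.,0]),t,-1)
p=np.array(robot.observe()["tool_pos"])
robot.line_to(p-.12*z2,vel=.1); robot.line_to(p-.12*z2+[-.05,.05,.15],vel=.2); robot.pause(.3)
o=robot.observe();print(o["time"],o["ft_force"])
a=robot.grab_frame("side");b=robot.grab_frame("top")
cv2.imwrite("pics/f_side.png",cv2.resize(a[120:290,140:360],None,fx=3.6,fy=3.5))
cv2.imwrite("pics/f_top.png",cv2.resize(b[130:240,160:360],None,fx=4,fy=4))
```

```text
32.4333 [ 0.0494 -0.3102 -0.4906]
```

View pics/f_side.png

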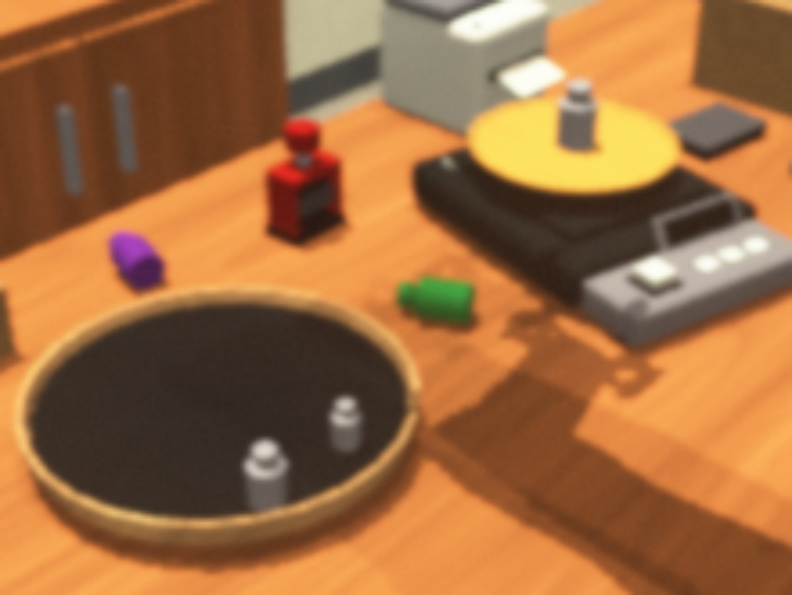

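View pics/f_top.png

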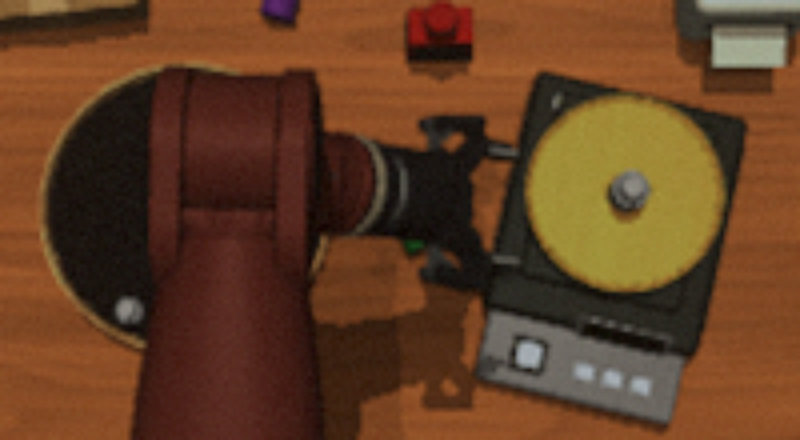

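The big weight stands upright at the pan's centre, at crop (577,115) in the side view and (629,190) in the top view. The small weights are still standing on the tray, the key is up, and the bystanders in view have not moved.

Run:
```python
from plant import robot
robot.job_done(); print(robot.observe()["time"])
```

```text
the job is handed in; nothing more can be done
the job is handed in; nothing more can be done
```

I zeroed the scale and stood the big chrome weight upright, knob up, in the middle of the brass pan. I handed the job in after about 32.5 s of the 72 s allowed.

- **Zero key:** I pressed it twice with the pan empty, and both presses went to the stop. On the second, recorded in 1 mm steps, the key moved about 4.7 mm and the force passed 5 N. The last pictures show it up again.
- **Big weight:** I gripped it across the body with the tool tilted 45°, lifted it clear of the tray, turned it upright and lowered it with a force guard.
- **Final pictures:** The weight is upright on the pan. Just before I lowered it, it measured within 1 mm of the pan's measured centre. Both small weights are standing on the tray, and the arm is clear with the tool force near zero. The stamper and ink pad are in place. The wax tin and tape dispenser were outside the last crops, but the arm never went near them.

**Checks that disagreed:**
- **Set-down force:** The guard stopped later than planned, at up to about 9.6 N. I estimate the pan sank 2.3 mm for a moment, under the 3 mm limit. I backed off until the pan carried roughly the weight alone, then let go. I could not read the pan's travel directly.
- **Key height:** Touch put the key top about 5 mm higher than the camera did, so I relied on contact force for the pan.

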